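Hook the sprung sheet stop onto the registration post

ROBOT

A 6-joint arm with a two-finger parallel gripper is mounted at the origin on the work surface. World frame = base frame: x ahead of the robot, y to its left, z up, the work surface at z = 0. Lengths are in mm, angles in rad, forces in N, time in s.
With the tool pointing down it reaches from about 325 to 900 mm from the base axis. Payload 6.1 kg.
Tool frame: the origin (TCP) lies midway between the tips of the shut fingers; the grasp point (between the pads) lies 19 mm behind it; y points along the fingers, x is the direction in which the jaws open and shut, and the axes are right-handed (so a half turn about y gives the same grasp; the last joint's range is limited). The gripper opens to 87 mm and grips with 3 to 60 N. Pads are 19 mm wide; open, the fingers measure 117 mm over their backs; the gripper's body (75 mm by 190 mm) begins 51 mm behind the grasp point.
Start: joints at [-1.232, 0.22, 1.526, -0, 1.395, -0.126], TCP at [280.145, -558.69, 222.538] pointing down, gripper open.
Joint ranges: [-2.98, 2.98], [-0.91, 2.08], [0.09, 2.57], [-1.24, 4.39], [0.2, 2.65], [-2.68, 2.68]. Speed limits (rad/s): [2.57, 2.57, 3.01, 3.14, 3.14, 3.14].

INTERFACE

Orientations are given as a unit quaternion [x, y, z, w].
In Python, from workcell import env, kin, get_obs, viewer gives the robot as it stands. The module is installed in compiled form; this text tells all that it offers. Calls block until the motion is done:
- env.move_pose(position, orientation): joint-space move of the TCP to a pose.
- env.move_linear(position, v=150, orientation=None): straight line of the TCP; orientation=None keeps the orientation; v is the mean speed in mm/s.
- env.set_joints(angles): joint-space move.
- env.gripper_open() and env.close_gripper(grasp_force=None): open the fingers fully, or close them until they stop; grasp_force is the grip in N (None keeps the last).
- env.hold(seconds).
- kin.solve_ik(position, orientation): joint angles nearest the present ones, or None.
- get_obs(): the state.
- viewer.capture(name): name is "side" or "top" or "wrist"; returns (picture, depth): 420x560x3 uint8, red, green, blue; 420x560 float32, mm along the optical axis (not along the pixel's ray), 0 where there is no reading.
- viewer.calibration(name): a dict with "fovy" (degrees; the focal length in pixels is half the picture's height over the tangent of half this angle, whatever the lens; pixels are square), "cx", "cy" (the principal point, pixels), "camera_from_world" (4x4, takes a point from world to camera coordinates); the wrist camera has in their place "T_tool_cam" (4x4, takes a point from camera to tool coordinates, whose origin is the TCP and whose axes are the tool frame's). Camera axes: x right, y down, z forward; pixel columns grow to the right and rows downward; lengths in mm; the calibration is good to about 2 mm. A picture is of the moment at which its call begins: read the wrist's pose just before it. calibration takes no time and is no camera call.
A pose or a line that the arm cannot do raises env.PlanningError and nothing moves.
- env.finish_job(): hands the job in, once; it reports no verdict.
The state is a dict: "time": time; "joint_positions": joint angles; "joint_velocities": joint speeds; "joint_efforts": joint torques, N m; "ee_pos": TCP position; "tool_rot": TCP orientation; "ft_force": force on the tool from outside, world axes, zero at the start; "torque": the same for the moment, N m; "opening": opening from 0.0 (shut) to 1.0 (fully open).
Only numpy, scipy, OpenCV 4.12 (cv2) and the standard library are available. Lean on these libraries where they do the work, as an engineer would, in place of code of your own. Each camera call takes 0.05 s, during which the arm holds its last target.

TASK

Take the sprung hook stop out of its wooden rest and lay it gently, flat, on the registration board beside the post, and let go of it. Then take it again by its red plunger and black housing, squeeze the plunger fully home so that the orange hook runs out, slide the stop sideways until the headed post stands between hook and nose, and let go so that the hook springs shut on the post. The stop must end lying flat along the blue line with its nose at the post, and the jar, cup, tin and roller must be left alone.

Things in the scene. Friction and masses are not known exactly. Their poses are not given: they have to be found in the camera images.
- clip_c (a point): The loose sprung hook stop, 131 mm long, 0.22 to 0.34 kg. Point: middle of its black housing, 30 mm over its underside. Axes: x along it to the nose, y to its left, z up as it lies. Housing: x -15 to +15 mm, y -14 to +14, 14 to 56 mm over the underside, on a grey slab x -41 to +75, y -22 to +22, 14 mm high. The stop balances about 12 mm ahead of the point.
- nose (a point): Middle of the slab's flat front face (the nose), 75 mm ahead of the housing's middle, 7 mm over the underside. Axes as the stop's. The gap from nose to hook crossbar is 4 mm at rest and 26 mm with the plunger fully pressed.
- plunger (a point): Middle of the back face of the red plunger disc, 30 mm in diameter, 6 mm thick, 38 mm over the underside, 45 mm behind the housing's middle at rest. Squeezing this back face and the housing's front face together (60 mm apart at rest, 38 mm fully pressed) runs the hook out. Axes as the stop's.
- crossbar (a point): Inner face of the orange hook's crossbar, on the stop's centre line, 7 mm over the underside. Hook and plunger are one rigid piece. Crossbar 7 mm thick, y -20 to +17 mm, 2 to 12 mm over the underside. Its arm runs back into the slab at y -20 to -13; a lip at y +11 to +17 reaches 3 mm back to the nose. Open to the left (+y): the post enters from there. Axes as the stop's.
- hook (a joint): Travel of plunger and hook in m: 0 = sprung back, hook in; 0.022 = plunger fully pressed, hook out (to a hard stop). The spring pushes back with about 4 N at 0, 7 N at 0.008 and 12 N at 0.022. Shut on the 12 mm post it reads about 0.008.
- board: Fixed plywood registration board 220 x 180 x 12 mm. Origin: centre of its underside (on the bench); x along its long side, towards the post. A blue line 6 mm wide is printed along its centre line (y = 0) and leads from the -x end to the post.
- post: Fixed steel post on the board, 65 mm from the board's centre along its +x, on the blue line; 12 mm in diameter, with a round brass head 32 mm in diameter whose underside is 28 mm and top 34 mm above the board. Origin: on its axis at the board's top face (12 mm above the bench).
- rest: Fixed wooden rest where the stop lies flat at the start, nose along the rest's +x, its housing above the rest's origin (on the bench). Floor 12 mm thick, x -65 to +105 mm, 70 mm wide; side rails 10 mm high on the floor, inner faces at y = +-28 mm; upright back with its face at x = -53, 75 mm high over the bench, about 8 mm behind the plunger: no finger fits in there.
- ink_jar_c (a point): Bystander: ink jar with a black lid, 68 mm in diameter, 105 mm high; point at its middle. Leave alone.
- cup_c (a point): Bystander: open salmon-coloured plastic cup, 72 mm across the rim, 110 mm high; point at its middle. Leave alone.
- tin_c (a point): Bystander: low orange tin, 84 mm in diameter, 45 mm high; point at its middle. Leave alone.
- brayer_c (a point): Bystander: ink roller (brayer) lying down, blue roller 84 mm wide and 38 mm in diameter, red handle, 175 mm long in all; the point is 18 mm up near the roller, x points from handle to roller. Leave alone.

How it is judged (in metres and radians):
On the way, in this order (a step that is already met when the one before it is completed fails the run):
1. the stop lies flat on the registration board with the hook in, and is let go (z of clip_c in the frame of board between 0.036 and 0.047 m and angle between clip_c's own z axis and vertical below 0.1 rad and x of clip_c in the frame of board between -0.11 and 0.11 m and y of clip_c in the frame of board between -0.09 and 0.09 m and value of joint hook below 0.004 m and contact force between the fingers and clip below 0.2 N and linear speed of clip below 0.03 m/s), for 0.2 s.
2. the plunger is held in, and the post stands between the run-out hook and the nose (value of joint hook above 0.016 m and x of post in the frame of clip_c between 0.078 and 0.098 m and y of post in the frame of clip_c between -0.012 and 0.012 m), for 0.1 s.
At the end, for the whole second after the job is handed in: The stop lies flat on the board, at rest, along the blue line within 0.2 rad and on its side of the post; the hook is sprung shut on the post: hook travel 5 to 11.5 mm, post axis 78 to 85 mm ahead of the housing centre and within 12 mm of the centre line of the stop (z of clip_c in the frame of board between 0.036 and 0.047 m and angle between clip_c's own z axis and vertical below 0.1 rad and value of joint hook between 0.005 and 0.0115 m and x of post in the frame of clip_c between 0.078 and 0.085 m and y of post in the frame of clip_c between -0.012 and 0.012 m and angle between the x axis of clip_c and the x axis of board, either way round below 0.2 rad and x of clip_c in the frame of board below 0.02 m and linear speed of clip below 0.02 m/s); the robot touches nothing.
It fails at once if a bystander (jar, cup, tin, roller) is moved by more than 25 mm (distance of any of ink_jar_c, cup_c, tin_c, brayer_c from where it was at the start of the episode above 0.025 m).
It fails at once if the stop is dropped or thrown (moves faster than 0.6 m/s out of the fingers) (contact force between the fingers and clip below 0.1 N and linear speed of clip above 0.6 m/s).
It also fails if it takes over 51 s, if anything falls off the work surface, if the arm or the gripper's body presses on something with over 40 N, if the wrist force passes 120 N, or if a joint passes its speed limit or range.

## Working session

There is one attempt and no reset: what is moved stays moved. The work goes in short steps, each a Python script; the robot and the scene stay as the last script left them, time stands still between calls to the robot, and variables do not carry over. Pictures are saved under pics/ and viewed, and the job is handed in when it is done.

```bash
mkdir -p pics; ls
python3 - <<'E'
from workcell import env,kin,get_obs,viewer
import cv2,numpy as np
for n in ["side","top","wrist"]:
    o=get_obs() 
    im,d=viewer.capture(n)
    cv2.imwrite(f"pics/{n}0.png",im[:,:,::-1]); np.save(f"pics/{n}0d.npy",d); np.save(f"pics/{n}0i.npy",im)
    print(n,{k:np.round(v,4).tolist() for k,v in viewer.calibration(n).items()})
print(o)
E
```

```text
pics
side {'fovy': 53.2949, 'cx': 276.5684, 'cy': 210.6254, 'camera_from_world': [[-0.8924, -0.4513, -0.0046, 587.2372], [-0.3167, 0.6335, -0.706, 265.7857], [0.3215, -0.6285, -0.7082, 901.144], [0.0, 0.0, 0.0, 1.0]]}
top {'fovy': 56.6435, 'cx': 277.1615, 'cy': 208.8724, 'camera_from_world': [[-0.002, -1.0, -0.0078, -2.5198], [-0.9997, 0.0022, -0.0241, 624.7466], [0.0241, 0.0078, -0.9997, 1119.8096], [0.0, 0.0, 0.0, 1.0]]}
wrist {'fovy': 63.4454, 'cx': 283.2639, 'cy': 210.5191, 'T_tool_cam': [[1.0, 0.0004, 0.0004, -1.0923], [-0.0003, -0.2602, 0.9656, -162.0225], [0.0005, -0.9656, -0.2602, 70.5528], [0.0, 0.0, 0.0, 1.0]]}
{'time': 0.1, 'joint_positions': array([-1.23211101e+00,  2.21154676e-01,  1.52751430e+00, -2.87543534e-05,
        1.39470985e+00, -1.26114675e-01]), 'joint_velocities': array([-0.00110089, -0.00227049, -0.00396448,  0.0015063 , -0.00257489,
        0.00076371]), 'joint_efforts': array([ 6.29541391e-04, -4.95944345e+01, -3.88521409e+01,  7.01383408e-02,
        5.15207159e-02, -7.16848353e-05]), 'ee_pos': array([ 279.94043346, -558.1604698 ,  221.53275256]), 'tool_rot': array([-0.60132689,  0.3718974 , -0.37090204,  0.60210462]), 'ft_force': array([ 0.13865041,  1.04047317, -0.16139689]), 'torque': array([ 0.00918336, -0.01499276,  0.03035873]), 'opening': 1.0015489483153042}
```

View pics/side0.png

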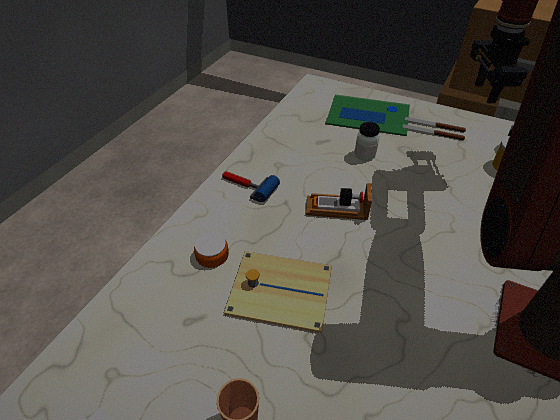

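View pics/top0.png

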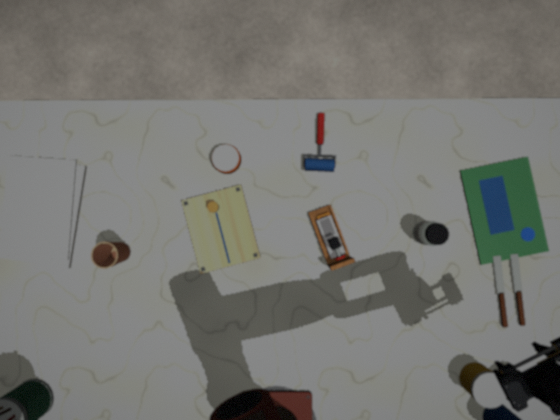

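View pics/wrist0.png

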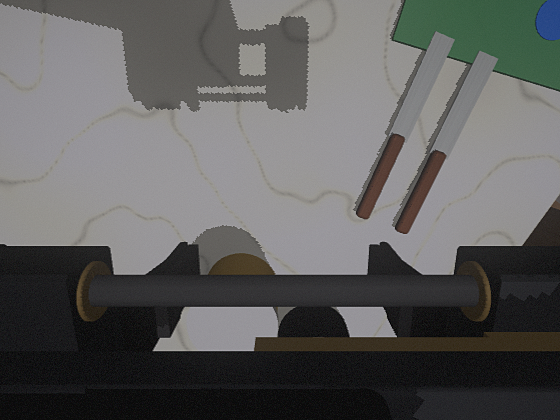

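```bash
cat > h.py <<'E'
import numpy as np,cv2
from scipy.spatial.transform import Rotation as R
from workcell import env,kin,get_obs,viewer
def K(c): return 210/np.tan(np.radians(c["fovy"])/2)
def camT(name,o=None):
    c=viewer.calibration(name)
    if name!="wrist": return c,np.linalg.inv(np.array(c["camera_from_world"]))
    T=np.eye(4);T[:3,:3]=R.from_quat(o["tool_rot"]).as_matrix();T[:3,3]=o["ee_pos"]
    return c,T@np.array(c["T_tool_cam"])
def ray(c,T,uv,z):
    uv=np.atleast_2d(uv).astype(float);f=K(c)
    d=np.c_[(uv[:,0]-c["cx"])/f,(uv[:,1]-c["cy"])/f,np.ones(len(uv))]@T[:3,:3].T
    p=T[:3,3]; return p+d*((z-p[2])/d[:,2])[:,None]
def down(yaw): # tool y = -z world, tool x = (cos yaw, sin yaw,0)
    x=np.array([np.cos(yaw),np.sin(yaw),0]);y=np.array([0,0,-1.]);return R.from_matrix(np.c_[x,y,np.cross(x,y)]).as_quat()
def snap(name,fn):
    o=get_obs();im,d=viewer.capture(name)
    c,T=camT(name,o); np.savez(f"pics/{fn}.npz",im=im,d=d,T=T); cv2.imwrite(f"pics/{fn}.png",im[:,:,::-1]);return c,T,im,d
E
python3 - <<'E'
from h import *
c,T=camT("top")
for n,uv,z in [("boardcorners",[[183,201],[241,186],[261,254],[203,271]],12),("head",[[212,206]],46),("line",[[229,262],[216,215]],12),("housing",[[334,242]],68),("restback",[[330,268],[354,263]],75),("restfront",[[308,211],[329,205]],12)]:
    print(n,ray(c,T,uv,z).round(0).tolist())
im=cv2.imread("pics/top0.png")[170:290,160:380]
cv2.imwrite("pics/topz.png",cv2.resize(im,None,fx=3.5,fy=3.5,interpolation=cv2.INTER_CUBIC))
for yaw in [-.3,-1.87,1.27]: print(kin.solve_ik([510,-150,300],down(yaw)))
E
```

```text
boardcorners [[648.0, 268.0, 12.0], [691.0, 100.0, 12.0], [495.0, 43.0, 12.0], [446.0, 210.0, 12.0]]
head [[632.0, 178.0, 46.0]]
line [[472.0, 135.0, 12.0], [607.0, 173.0, 12.0]]
housing [[533.0, -159.0, 68.0]]
restback [[463.0, -147.0, 75.0], [476.0, -212.0, 75.0]]
restfront [[618.0, -93.0, 12.0], [635.0, -153.0, 12.0]]
[-4.34450679e-01 -4.53305585e-02  1.66595620e+00 -4.44089210e-16
  1.52096701e+00 -1.34450679e-01]
[-4.34450679e-01 -4.53305585e-02  1.66595620e+00 -4.44089210e-16
  1.52096701e+00  1.43554932e+00]
[-0.43445068 -0.04533056  1.6659562   0.          1.52096701 -1.70445068]
```

View pics/topz.png

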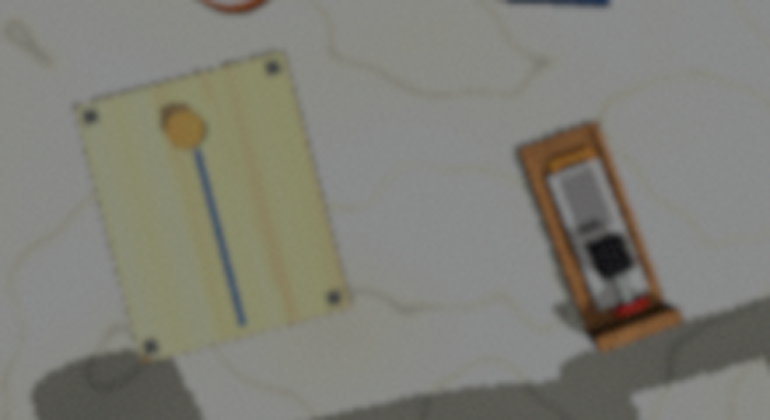

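Run:
```python
from h import *
env.move_pose([490,-175,200],down(.35-np.pi/2)); print(get_obs()["time"])
snap("wrist","w1"); print(get_obs()["time"])
```

```text
1.7583
1.8083
```

View pics/w1.png

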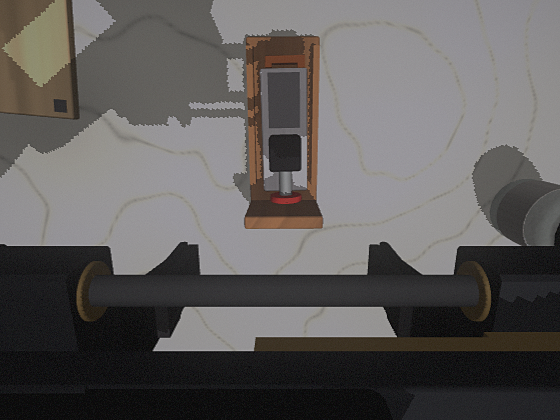

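Run:
```python
from h import *
D=np.load("pics/w1.npz");im=D["im"];T=D["T"];d=D["d"];c=viewer.calibration("wrist")
r=im[25:235,235:335]; cv2.imwrite("pics/w1z.png",cv2.resize(r[:,:,::-1],None,fx=2.8,fy=2.8,interpolation=cv2.INTER_NEAREST))
hsv=cv2.cvtColor(im,cv2.COLOR_RGB2HSV)
m=(im.max(2)<55);m[:130]=0;m[175:]=0;m[:,:262]=0;m[:,306:]=0
n,l,s,ce=cv2.connectedComponentsWithStats(m.astype(np.uint8));i=1+s[1:,4].argmax();print("housing",s[i],ce[i]);
# top face: depth
f=K(c);v,u=np.mgrid[0:420,0:560]
P=np.stack([(u-c["cx"])/f*d,(v-c["cy"])/f*d,d,np.ones_like(d)],-1)@T.T
Z=P[...,2]
print(Z[145:172:3,285].round(),Z[60:130:8,285].round(),Z[120,250:325:5].round())
t=(l==i)&(abs(Z-68)<6); q=P[t][:,:2].astype(np.float32); print("top depth",cv2.minAreaRect(q),len(q),q.mean(0))
# grey slab ahead of housing
sl=(abs(Z-26)<6)&(v>62)&(v<140)&(u>255)&(u<312)&(hsv[...,1]<70); q=P[sl][:,:2].astype(np.float32);print("slab",cv2.minAreaRect(q),len(q))
red=(hsv[...,1]>140)&((hsv[...,0]<6)|(hsv[...,0]>174))&(v>185)&(v<210)&(u>262)&(u<308);q=P[red];print("red",q.mean(0),red.sum())
rest=(hsv[...,0]<20)&(hsv[...,1]>110)&(v>30)&(v<235)&(u>235)&(u<335)
print(cv2.minAreaRect(np.argwhere(rest)[:,::-1].astype(np.float32)))
print(ray(c,T,[[247,38],[320,38]],22), ray(c,T,[[245,223],[322,223]],75))
```

```text
housing [ 269  134   32   38 1146] [284.55497382 152.56195462]
[68. 68. 68. 67. 67. 68. 68. 67. 67.] [22. 26. 28. 26. 26. 26. 26. 26. 27.] [22. 12. 13. 26. 26. 26. 25. 27. 26. 27. 25. 25. 12. 22. -0.]
top depth ((529.0021362304688, -161.81373596191406), (30.00305938720703, 26.9875431060791), 20.91755485534668) 1106 [ 529.5986  -161.73766]
slab ((570.4625854492188, -145.70248413085938), (69.47103881835938, 43.076927185058594), 21.075904846191406) 3137
red [ 491.29969886 -177.0177319    66.99171787    1.        ] 175
((283.0, 132.5), (191.0, 76.0), 90.0)
[[ 611.55408246  -95.46632897   22.        ]
 [ 634.3806804  -158.02610937   22.        ]] [[ 460.84641079 -149.59122592   75.        ]
 [ 484.16180682 -213.56189307   75.        ]]
```

View pics/w1z.png

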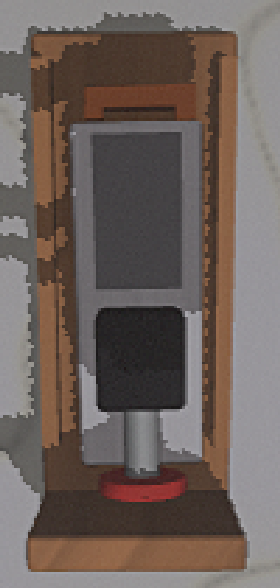

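Run:
```python
from h import *
b=.28;ctr=np.array([570,155.]);z=np.array([-np.sin(b),np.cos(b)]);x=np.array([np.cos(b),np.sin(b)])
p=ctr-60*z
env.move_pose([*p,230],down(b)); snap("wrist","w2"); print(get_obs()["time"])
```

```text
2.975
```

View pics/w2.png

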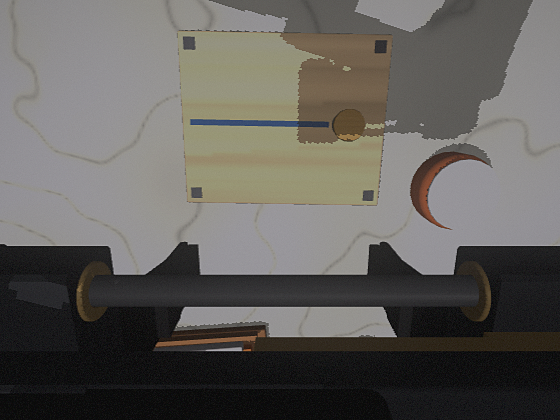

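Run:
```python
from h import *
D=np.load("pics/w2.npz");im=D["im"];T=D["T"];d=D["d"];c=viewer.calibration("wrist")
hsv=cv2.cvtColor(im,cv2.COLOR_RGB2HSV);v,u=np.mgrid[0:420,0:560]
bl=(hsv[...,0]>100)&(hsv[...,0]<130)&(hsv[...,1]>90)&(v>100)&(v<150)&(u>185)&(u<335)
uv=np.c_[u[bl],v[bl]];P=ray(c,T,uv,12)[:,:2]
vx,vy,x0,y0=cv2.fitLine(P.astype(np.float32),cv2.DIST_HUBER,0,.01,.01).ravel();a=np.arctan2(vy*np.sign(vx),abs(vx));print("line",a,x0,y0,bl.sum())
f=K(c);Q=np.stack([(u-c["cx"])/f*d,(v-c["cy"])/f*d,d,np.ones_like(d)],-1)@T.T
h=(Q[...,2]>38)&(Q[...,2]<55)&(u>325)&(u<372)&(v>100)&(v<150)
print("head px",u[h].mean(),v[h].mean(),h.sum(),"z",np.median(Q[h][:,2]),"rect",cv2.minEnclosingCircle(Q[h][:,:2].astype(np.float32)))
print("head ray",ray(c,T,[[u[h].mean(),v[h].mean()]],46))
ac=np.array([np.cos(a),np.sin(a)])
hp=ray(c,T,[[u[h].mean(),v[h].mean()]],46)[0,:2]
print("head off line",np.cross(ac,hp-[x0,y0]))
print("corners",ray(c,T,[[178,31],[392,35],[379,206],[187,202]],12)[:,:2], ray(c,T,[[178,31],[392,35],[379,206],[187,202]],12)[:,:2].mean(0))
print("z on board",np.median(Q[160:180,220:300,2]))
```

```text
line 0.25903097 535.0146 151.96483 660
head px 348.7466504263094 124.57490864799026 821 z 45.88582943268523 rect ((630.5363159179688, 177.60382080078125), 16.002626419067383)
head ray [[629.86569119 177.64371288  46.        ]]
head off line 0.5266644070992612
corners [[440.18036019 218.45776749]
 [649.91732789 274.51653984]
 [699.16402237 102.05923363]
 [485.14235676  45.95122285]] [568.6010168  160.24619095]
z on board 11.83111982928881<stdin>:13: DeprecationWarning: Arrays of 2-dimensional vectors are deprecated. Use arrays of 3-dimensional vectors instead. (deprecated in NumPy 2.0)
```

Run:
```python
from h import *
a=.362;p=np.array([529.3,-161.8])+4*np.array([np.cos(a),np.sin(a)]);q=down(a-np.pi/2)
env.move_pose([*p,130],q)
env.move_linear([*p,33],v=90)
print(get_obs()["ft_force"])
env.close_gripper(25)
o=get_obs();print(o["time"],o["opening"]*87,o["ee_pos"],o["ft_force"])
env.move_linear([*p,60],v=60);o=get_obs();print(o["time"],o["opening"]*87,o["ee_pos"],o["ft_force"],o["torque"])
env.move_linear([*p,130],v=120)
snap("wrist","w3");snap("side","s3")
```

```text
[-0.94421276  0.89660299  0.62432583]
6.2833 27.705629917841286 [ 533.10805922 -160.55218108   33.02046088] [-0.31735614 -1.32272745 -1.12112549]
6.8833 27.750697064586344 [ 533.15286814 -160.40487368   60.31710624] [ 0.58941564 -0.50887686 -2.75191955] [0.01837613 0.04775446 0.00585661]
```

View pics/w3.png

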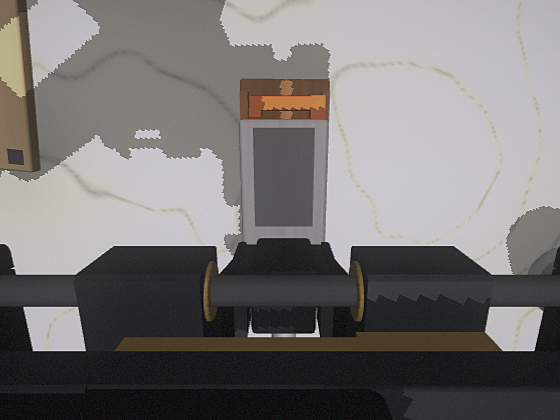

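View pics/s3.png

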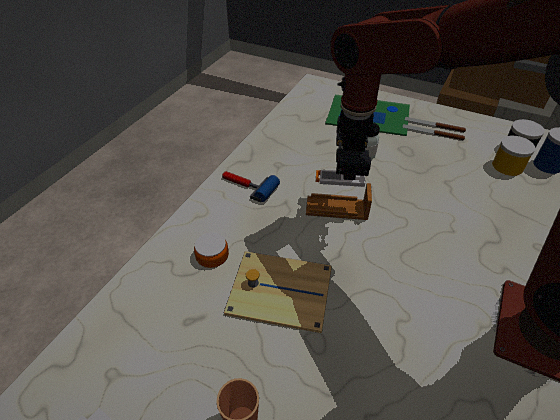

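Run:
```python
from h import *
D=np.load("pics/w3.npz");T=D["T"];d=D["d"];c=viewer.calibration("wrist");f=K(c)
o=get_obs();M=R.from_quat(o["tool_rot"]).as_matrix()
v,u=np.mgrid[0:420,0:560];Q=np.stack([(u-c["cx"])/f*d,(v-c["cy"])/f*d,d,np.ones_like(d)],-1)@T.T
L=(Q[...,:3]-o["ee_pos"])@M
for vv in (125,160,200,230): print(vv,L[vv,[250,285,320]].round(1).tolist())
e=ray(c,T,[[242,120],[328,120],[285,120]],Q[125,285,2]);print(((e-o["ee_pos"])@M).round(1))
```

```text
125 [[-16.7, 5.6, 67.9], [0.2, 5.7, 67.9], [17.1, 6.4, 67.9]]
160 [[-17.1, 5.7, 51.2], [0.2, 6.6, 51.1], [17.5, 6.1, 51.1]]
200 [[-17.6, 6.2, 30.8], [0.2, 6.2, 30.8], [18.2, 6.7, 30.7]]
230 [[-18.0, 6.2, 14.7], [0.3, 6.4, 14.6], [18.7, 7.8, 14.1]]
[[-20.5   5.8  70.2]
 [ 20.8   5.7  70.3]
 [  0.1   5.7  70.2]]
```

```bash
cat >> h.py <<'E'
A=.259;AX=np.array([np.cos(A),np.sin(A)]);AY=np.array([-np.sin(A),np.cos(A)]);POST=np.array([630.2,177.5])
def pf(x,y): return POST+x*AX+y*AY   # post-relative board coords
E
python3 - <<'E'
from h import *
p=pf(-86.5+4.8,-46);q=down(A-np.pi/2)
env.move_pose([*p,130],q)
env.move_linear([*p,50],v=100)
env.move_linear([*p,33.8],v=30)
o=get_obs();print(o["time"],o["ee_pos"],o["ft_force"])
env.move_linear([*p,33.0],v=10);o=get_obs();print(o["ee_pos"],o["ft_force"])
env.gripper_open();env.hold(.3)
env.move_linear([*p,130],v=120);print(get_obs()["time"])
# view from tool yaw A, clip at tool z ~ +60
p2=pf(-70,-46-50)
env.move_pose([*p2,180],down(A)); snap("wrist","w4"); print(get_obs()["time"])
E
```

```text
10.425 [562.93770147 112.11801765  33.63991049] [-0.60607869  0.06560777 -3.09734623]
[563.0458109  112.10723109  33.02213591] [-0.78625504 -0.31084043 -3.22122769]
13.1083
14.625
```

View pics/w4.png

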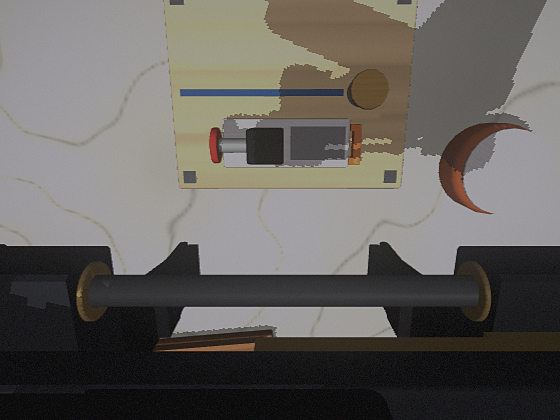

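```bash
cat > meas.py <<'E'
from h import *
def meas(fn):
    D=np.load(f"pics/{fn}.npz");im=D["im"];T=D["T"];d=D["d"];c=viewer.calibration("wrist");f=K(c)
    v,u=np.mgrid[0:420,0:560];Q=np.stack([(u-c["cx"])/f*d,(v-c["cy"])/f*d,d,np.ones_like(d)],-1)@T.T
    B=np.stack([(Q[...,:2]-POST)@AX,(Q[...,:2]-POST)@AY,Q[...,2]],-1)
    Z=B[...,2];inb=(B[...,0]>-160)&(B[...,0]<40)&(abs(B[...,1])<85)&(v<235)
    hsv=cv2.cvtColor(im,cv2.COLOR_RGB2HSV)
    def rep(n,m):
        q=B[m]; 
        if len(q)<10: print(n,len(q));return
        print(n,len(q),"x",np.percentile(q[:,0],[1,99]).round(1),"y",np.percentile(q[:,1],[1,99]).round(1),"z",np.median(q[:,2]).round(1),"rect",[np.round(t,2) for t in cv2.minAreaRect(q[:,:2].astype(np.float32))])
    red=inb&(hsv[...,1]>150)&((hsv[...,0]<5)|(hsv[...,0]>173))&(Z>28)
    rep("housing",inb&(abs(Z-68)<4)&(im.max(2)<70))
    rep("slab",inb&(abs(Z-26)<3)&(hsv[...,1]<70)&(B[...,0]<12))
    rep("red",red)
    rep("orange",inb&(abs(Z-24)<5)&(hsv[...,1]>120)&(hsv[...,0]>4)&(hsv[...,0]<16)&(B[...,0]>-40))
    rep("head",inb&(abs(Z-46)<3)&(abs(B[...,0])<22)&(abs(B[...,1])<22))
E
python3 -c "
from meas import *
meas('w4')"
```

```text
housing 1300 x [-100.3  -71.2] y [-58.1 -31.5] z 67.7 rect [array([-85.92, -44.89]), array([26.9 , 29.47]), np.float64(89.97)]
slab 4340 x [-125.1  -12. ] y [-66.2 -23.9] z 26.0 rect [array([-68.77, -45.19]), array([ 42.5 , 115.97]), np.float64(89.98)]
red 197 x [-130.3 -125.4] y [-58.8 -32.6] z 63.1 rect [array([-106.21,  -31.77]), array([67.95, 24.29]), np.float64(32.69)]
orange 354 x [-10.6  -0.1] y [-64.6 -28.3] z 23.8 rect [array([ -5.18, -46.49]), array([36.48, 10.98]), np.float64(88.44)]
head 1215 x [-14.9  14.5] y [-14.3  14.5] z 45.9 rect [array([-0.21,  0.18]), array([31.32, 30.57]), np.float64(0.15)]
```

```bash
python3 - <<'E'
from h import *
q=down(A)
def rel():
    o=get_obs();d=o["ee_pos"][:2]-POST;print("t",round(o["time"],2),"rel",(d@AX).round(1),(d@AY).round(1),"z",o["ee_pos"][2].round(1),"open",(o["opening"]*87).round(2),"F",o["ft_force"].round(1));return o
p=pf(-100,-45.1)
env.move_pose([*p,130],q); env.move_linear([*p,31.5],v=80); rel()
env.close_gripper(30); rel(); env.hold(.2); rel()
snap("side","s5");snap("wrist","w5")
E
python3 -c "
import cv2
i=cv2.imread('pics/s5.png')[230:350,180:360];cv2.imwrite('pics/s5z.png',cv2.resize(i,None,fx=4,fy=4,interpolation=cv2.INTER_CUBIC))"
```

```text
Traceback (most recent call last):
AttributeError: 'float' object has no attribute 'round'
[ WARN:0@0.016] global loadsave.cpp:275 findDecoder imread_('pics/s5.png'): can't open/read file: check file path/integrity
Traceback (most recent call last):
TypeError: 'NoneType' object is not subscriptable
```

```bash
cat >> h.py <<'E'
def rel():
    o=get_obs();d=o["ee_pos"][:2]-POST;print("t",round(o["time"],2),"rel",round(float(d@AX),1),round(float(d@AY),1),"z",o["ee_pos"][2].round(1),"open",round(float(o["opening"]*87),2),"F",o["ft_force"].round(1),flush=True);return o
E
python3 - <<'E'
from h import *
rel()
env.close_gripper(30); rel(); env.hold(.2); rel()
snap("side","s5");snap("wrist","w5")
E
python3 -c "
import cv2
i=cv2.imread('pics/s5.png')[230:350,180:360];cv2.imwrite('pics/s5z.png',cv2.resize(i,None,fx=4,fy=4,interpolation=cv2.INTER_CUBIC))"
```

```text
t 16.42 rel -99.4 -45.2 z 32.2 open 87.05 F [ 0.4 -0.1  0.6]
t 17.29 rel -99.7 -45.1 z 31.7 open 37.08 F [1.8 0.5 0.2]
t 17.49 rel -99.7 -45.2 z 31.7 open 37.59 F [ 2.1 -0.2  0.5]
```

View pics/s5z.png

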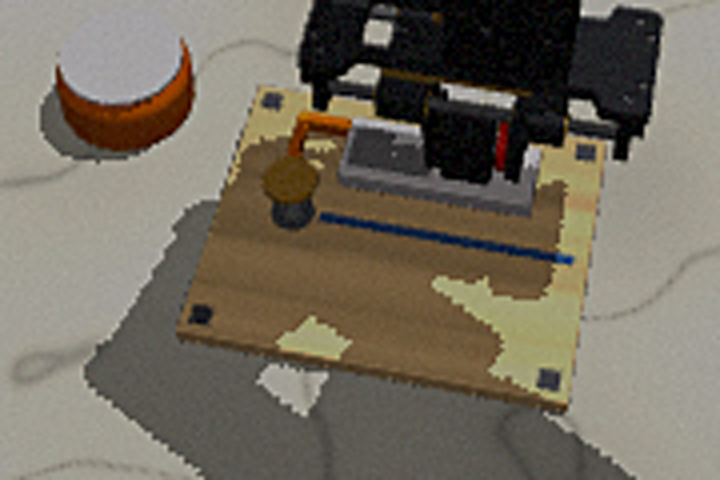

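View pics/w5.png

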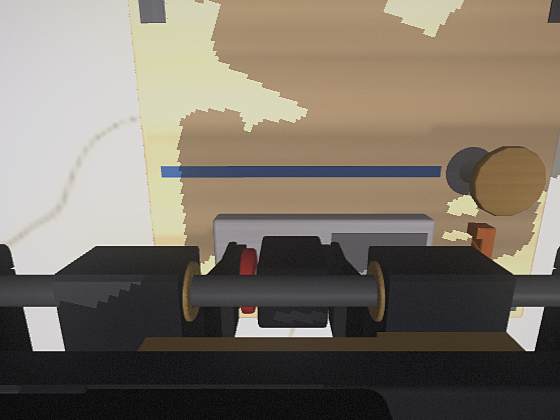

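Run:
```python
from h import *
z=31.5
env.move_linear([*pf(-91,-45.1),z],v=40); rel()
env.move_linear([*pf(-91,-24),z],v=50); rel(); snap("wrist","w6")
```

```text
t 17.97 rel -91.7 -45.1 z 31.6 open 37.52 F [-2.2 -0.2  5. ]
t 18.54 rel -90.9 -22.9 z 31.6 open 38.03 F [0.6 2.5 4.1]
```

View pics/w6.png

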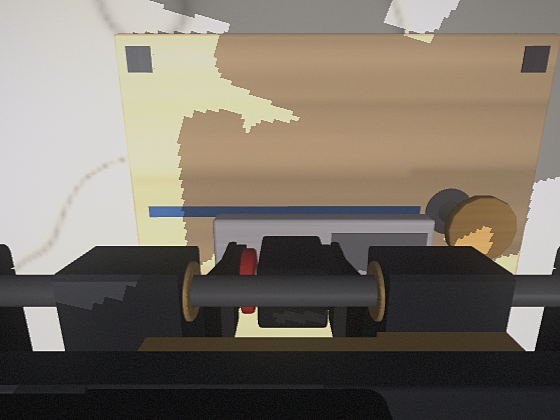

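```bash
python3 -c "
import cv2
a=cv2.imread('pics/w5.png')[130:260,400:560];b=cv2.imread('pics/w6.png')[170:300,400:560]
f=lambda i:cv2.resize(cv2.convertScaleAbs(i,alpha=1.5),None,fx=4,fy=2.2*1,interpolation=cv2.INTER_CUBIC)
g=lambda i:cv2.resize(cv2.convertScaleAbs(i,alpha=1.6),None,fx=2.45,fy=2.45,interpolation=cv2.INTER_CUBIC)
cv2.imwrite('pics/z6.png',cv2.hconcat([g(a),g(b)]))"
```

```text
(no output)
```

View pics/z6.png

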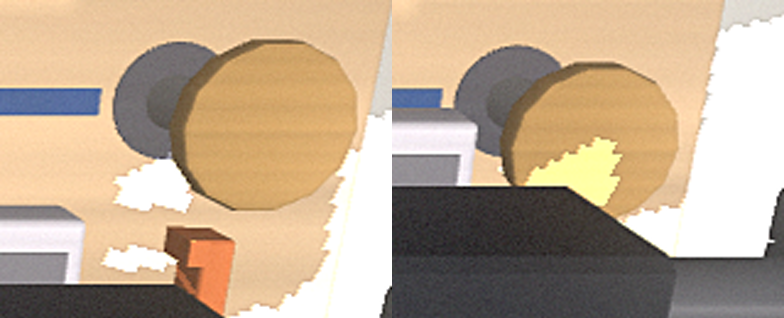

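Run:
```python
from h import *
D=np.load("pics/w6.npz");T=D["T"];c=viewer.calibration("wrist")
for n,uv,z in [("nose corner",[[433,220]],26),("shaft left edge base",[[439,212]],12),("ring left",[[426,212]],12)]:
    p=ray(c,T,uv,z)[0,:2]-POST;print(n,p@AX,p@AY)
```

```text
nose corner -14.428530302252602 -1.0808842016229907
shaft left edge base -5.163845064553279 -0.6371587423144679
ring left -12.384212107656607 -0.6407455954442628
```

```bash
python3 - <<'E'
from h import *
z=31.5
env.move_linear([*pf(-89.5,-24),z],v=30); rel()
for y in (-16,-8,-1): env.move_linear([*pf(-89.5,y),z],v=40); rel()
env.hold(.3); rel(); snap("wrist","w7"); snap("side","s7")
E
python3 -c "
import cv2
i=cv2.imread('pics/s7.png')[230:350,180:360];cv2.imwrite('pics/s7z.png',cv2.resize(cv2.convertScaleAbs(i,alpha=1.5),None,fx=4,fy=4,interpolation=cv2.INTER_CUBIC))"
```

```text
t 18.84 rel -90.9 -22.9 z 31.6 open 37.39 F [-6.9  2.7 10.7]
t 19.19 rel -89.6 -16.0 z 31.6 open 38.0 F [-1.4 -0.9  4.5]
t 19.54 rel -89.2 -7.8 z 31.6 open 37.61 F [ 1.1 -2.5  3.5]
t 19.87 rel -89.3 -0.6 z 31.6 open 37.42 F [ 0.4 -1.   3.6]
t 20.17 rel -89.3 -0.7 z 31.6 open 37.54 F [1.1 0.7 4.3]
```

View pics/s7z.png

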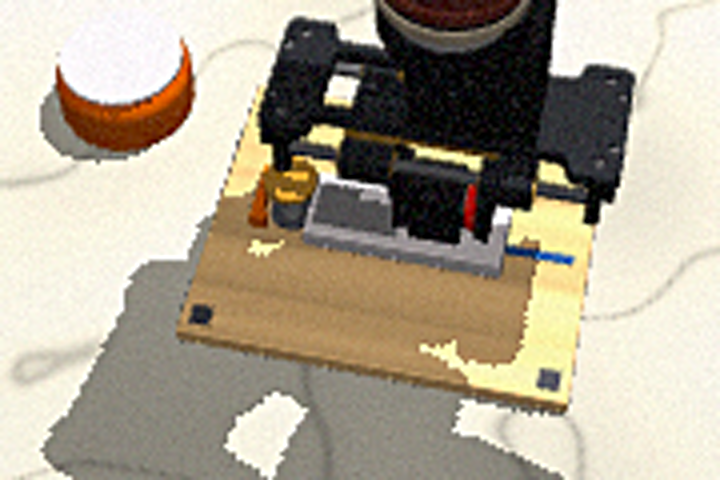

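View pics/w7.png

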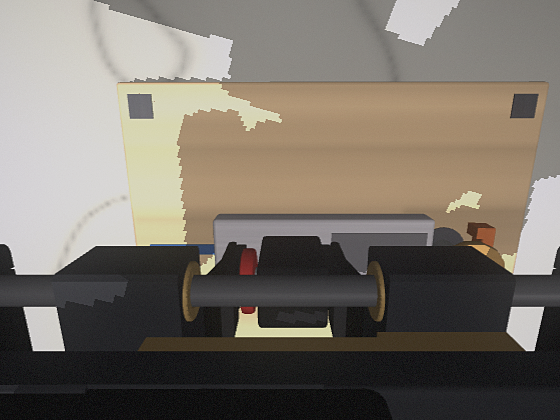

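Run:
```python
from h import *
z=31.5
for x in (-87.5,-86.7,-86,-85.3,-84.6,-83.9):
    env.move_linear([*pf(x,0),z],v=15); env.hold(.15); o=rel(); fx=o["ft_force"][:2]@AX; print(round(fx,1))
    if fx<-9: break
snap("wrist","w8")
```

```text
t 20.72 rel -89.3 -0.7 z 31.6 open 37.48 F [-6.7 -6.1 12. ]
-8.0
t 21.12 rel -89.3 -0.7 z 31.6 open 37.59 F [-10.1  -5.3  15.1]
-11.2
```

View pics/w8.png

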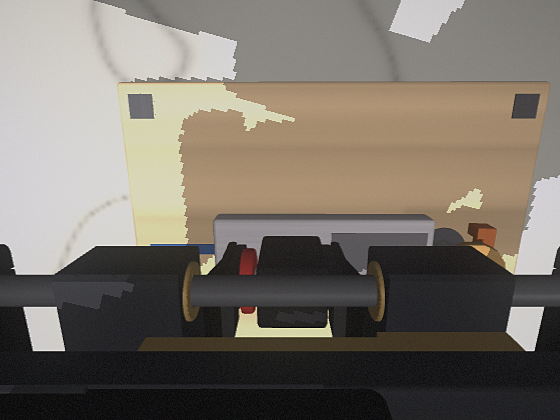

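Run:
```python
from h import *
env.move_linear([*pf(-88.5,0),32.5],v=15); env.hold(.15); rel()
for x in (-87.5,-86.7,-86):
    env.move_linear([*pf(x,0),32.5],v=15); env.hold(.1); o=rel(); fx=o["ft_force"][:2]@AX; print(round(fx,1))
    if fx<-10: break
```

```text
t 21.6 rel -89.2 0.2 z 31.6 open 37.7 F [-0.7 -0.4 -1.8]
t 21.95 rel -87.5 0.1 z 32.2 open 37.52 F [ 0.  -0.9 -3.1]
-0.2
t 22.3 rel -86.7 -0.0 z 32.5 open 37.45 F [ 0.5  0.1 -3.1]
0.5
t 22.65 rel -86.0 -0.0 z 32.5 open 37.55 F [-0.5  0.2 -3.3]
-0.4
```

Run:
```python
from h import *
for x in (-85.5,-85,-84.5,-84,-83.5):
    env.move_linear([*pf(x,0),32.4],v=15); env.hold(.1); o=rel(); fx=o["ft_force"][:2]@AX; print(round(fx,1))
    if fx<-4: break
snap("wrist","w9");snap("side","s9")
```

```text
t 23.0 rel -85.5 -0.0 z 32.4 open 37.23 F [ 0.8 -0.7 -3. ]
0.6
t 23.35 rel -85.0 -0.0 z 32.4 open 37.2 F [-0.   0.7 -3.9]
0.2
t 23.7 rel -84.5 -0.0 z 32.4 open 37.74 F [-0.1  0.4 -3.5]
-0.0
t 24.05 rel -84.3 0.0 z 32.3 open 37.43 F [-2.7  0.2 -2.4]
-2.5
t 24.4 rel -84.2 0.0 z 32.1 open 37.69 F [-6.  -1.3 -1.1]
-6.1
```

View pics/w9.png

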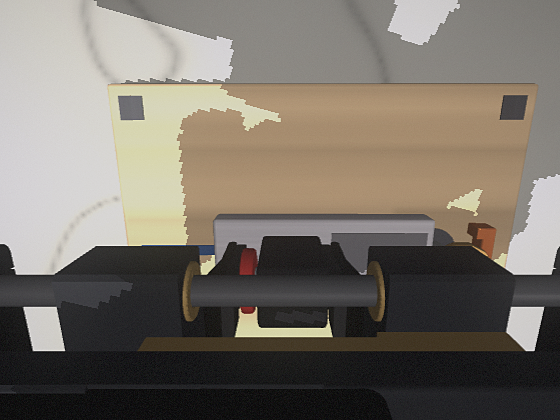

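```bash
python3 - <<'E'
from h import *
env.move_linear([*pf(-84.6,0),32.0],v=15); env.hold(.1); rel()
env.move_linear([*pf(-84.6,0),31.7],v=15); env.hold(.2); rel()
env.gripper_open(); env.hold(.3); o=rel()
p=o["ee_pos"]
env.move_linear([p[0],p[1],130],v=100); rel()
env.move_pose([*pf(-70,-80),180],down(A)); snap("wrist","w10"); snap("side","s10"); rel()
from meas import meas; meas("w10")
E
python3 -c "
import cv2
i=cv2.imread('pics/s10.png')[230:350,180:360];cv2.imwrite('pics/s10z.png',cv2.resize(cv2.convertScaleAbs(i,alpha=1.5),None,fx=4,fy=4,interpolation=cv2.INTER_CUBIC))"
```

```text
t 24.85 rel -84.3 -0.0 z 32.0 open 37.45 F [-1.2 -1.4 -3.5]
t 25.3 rel -84.3 -0.0 z 31.8 open 37.6 F [-0.2 -0.7 -3. ]
t 26.66 rel -84.6 0.0 z 31.6 open 86.87 F [-1.2 -0.1  0.8]
t 27.79 rel -85.3 0.1 z 129.1 open 87.02 F [0.  0.5 0.2]
t 28.36 rel -71.1 -79.2 z 178.4 open 86.87 F [ 0.6  0.2 -0.9]
housing 1409 x [-95.5 -66.1] y [-13.4  13.2] z 67.8 rect [array([-8.916e+01, -6.000e-02]), array([26.76, 46.21]), np.float64(89.92)]
slab 4433 x [-117.9   -8.3] y [-21.3  21.6] z 26.2 rect [array([-63.58,   0.2 ]), array([ 42.99, 115.05]), np.float64(89.91)]
red 231 x [-117.9 -112.6] y [-13.6  12.6] z 63.0 rect [array([-1.153e+02, -1.000e-01]), array([ 5.42, 27.11]), np.float64(0.98)]
orange 107 x [-5.5 13. ] y [-19.6  16.6] z 24.2 rect [array([ 3.44, -1.65]), array([18.58, 36.26]), np.float64(1.19)]
head 1166 x [-14.9  14.4] y [-14.8  14.4] z 45.9 rect [array([-0.29, -0.34]), array([31.49, 30.58]), np.float64(0.4)]
```

View pics/s10z.png

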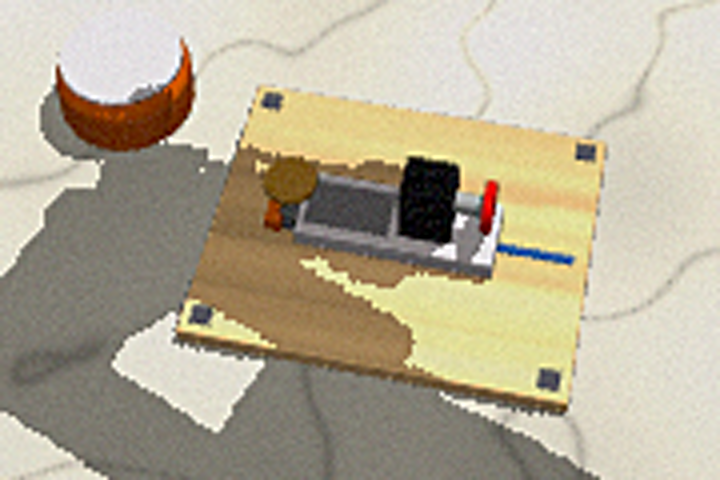

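View pics/w10.png

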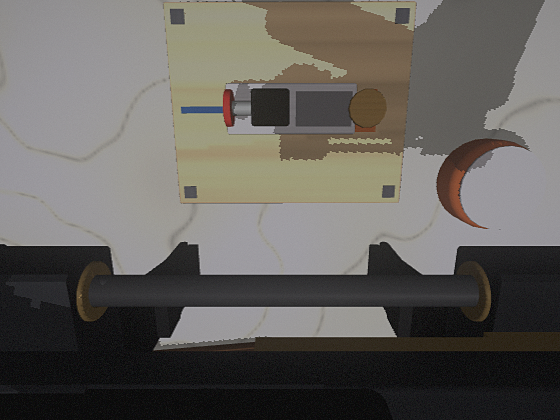

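Run:
```python
from h import *
env.hold(.3); print(env.finish_job(), get_obs()["time"])
```

```text
the job is handed in; nothing more can be done
the job is handed in; nothing more can be done
```

I handed the job in at about 29 s of the 51 s allowed; the system gives no verdict. My last checks put every final condition I could measure inside its limits.

**What I did:**
- I gripped the stop by its housing, lifted it out of the rest and laid it flat on the board about 45 mm to the right of the line. Then I let go.
- I took it again by plunger and housing and squeezed it fully home; the finger opening read 37.5 mm against the 38 mm expected.
- I slid it left until the post stood between hook and nose, eased it forward until the nose just touched the post, and opened the gripper.

**Last checks, from the wrist and side pictures:**

| Check | Measured | Allowed |
|---|---|---|
| Post ahead of housing centre | about 81 mm | 78–85 mm |
| Stop's centre line off the post | under 0.5 mm | 12 mm |
| Hook travel (from the plunger's position) | about 8 mm | 5–11.5 mm |
| Angle to the blue line | under 0.01 rad | 0.2 rad |
| Height of slab top | 26 mm, so flat on the board | flat |

The gripper was clear of the stop, and I saw no sign of a bystander having moved. I did not measure the bystanders' positions at the end.

**What disagreed:**
- The forward move stuck at first, with about 15 N vertical load from the stop bearing on the board. Raising the tool 1 mm freed it, so the last few millimetres to the post were done with the stop slightly lifted.
- One picture put the nose 2.5 mm further back than the gripper geometry did. Touch on the post agreed with the geometry to within 1 mm.

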